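# Mount the magnifier head on its ball post and latch it

## Task

Mount the bench magnifier on its stand: pick up the magnifier head, lower its socket onto the ball of the post with the lens out over the petri dish, and push it down until it sits fully home on the collar. Then press the latch lever on its top all the way down so that it locks. Press gently, with no more than about 20 N (2 kg), to spare the post's height clamp, and disturb neither the dish nor the small brown bottle behind the work.

Things in the scene. Friction and masses are not known exactly. Their poses are not given: they have to be found in the camera images.
- head: Loose magnifier head, about 0.5 kg: aluminium block 50 x 50 x 60 mm (x, y, z) with a round socket in its underside, an arm from its -x face and a black-rimmed lens at the arm's end. Origin: centre of the block's underside, on the socket axis; z up. Starts upright on the bench. Socket mouth 43 mm wide, narrowing over 9 mm to a 32 mm bore. Home: its flat underside sits on the post's collar.
- grip (a point): On the socket axis, 35 mm above the underside. Grip the block here across its flat, free faces +y and -y (50 mm apart), fingertips 20 to 40 mm above the underside. The raised lever then stands between the fingers: up to 97 mm above the underside, 9 mm either side of y = 0.
- lens (a point): Centre of the lens (84 mm over the rim, 12 mm thick): 105 mm from the socket axis along the head's -x, 45 mm above the underside.
- lever (a joint): Latch lever angle in rad: 0 = raised (start), 0.5 = fully down, locked. Over-centre spring: resists with up to about 0.2 N m (some 5 N at 38 mm from the pin), springs up again if let go before about 0.3, snaps down beyond 0.38. It drives a steel tongue under the ball; if the head is not home the tongue strikes the ball and the lever stops about half way.
- lever_pin (a point): Middle of the lever's pin: 17 mm from the socket axis along the head's -x, 64 mm above the underside. The steel lever, 18 mm wide and 5 mm thick, reaches 58 mm from here towards the head's +x, over the block's top.
- lever_pad (a point): Middle of the ribbed pad's upper face on the lever, 47 mm from the pin; it moves with the lever. Raised: 23 mm to +x of the socket axis and 89 mm above the underside; locked: 30 mm and 66.5 mm.
- stand: Fixed stand. Origin: underside of the base plate, on the post's axis; z up. Plate 14 mm thick, 130 mm wide (y), from x = -165 to +50 mm. The post carries a round collar 54 mm across, above it a 14 mm neck and a 30 mm steel ball, whose centre lies 24 mm and top 39 mm above the collar's upper face.
- post_foot (a point): Where the post's axis meets the plate's top. The post telescopes and was clamped at a height that is not measured: the collar's upper face lies anywhere from 85 to 125 mm above the stand's underside. Find it by feel or sight.
- stage (a point): Centre of the round white dish stage on the base plate, 105 mm from the post's axis along the stand's -x. Lowering the head on the post: two sprung nylon shoes in its bore meet the ball about 19 mm above home and drag on it all the way down, so it needs 2 to 11 N of push beyond its weight. Let go too soon, it tips over. At home the push rises sharply.
- dish: Closed petri dish, 64 mm across, 14 mm high, loose on the stage, about 105 mm from the post's axis. Origin: centre of its underside.
- vial: Small brown bottle with a white cap, 25 mm across, 55 mm high, loose on the bench at the back. Origin: centre of its underside.
Not all that is in view belongs to the job. What is meant by the dish is not red or turquoise, and is the smaller of those in its own colour.

How it is judged:
On the way, in this order (a step that is already met when the one before it is completed fails the run):
1. the head sits upright over the ball, carried by the post, its lever still raised (horizontal distance between head and stand below 0.004 m and angle between head's own z axis and vertical below 0.06 rad and z of head in the frame of stand below 0.13 m and contact force between head and stand above 2 N and value of joint lever below 0.1 rad), for 0.2 s.
2. the lever is pressed down and locked with the head on the ball (horizontal distance between head and stand below 0.004 m and angle between head's own z axis and vertical below 0.06 rad and value of joint lever above 0.46 rad), for 0.2 s.
At the end, for the whole second after the job is handed in: The head is home on the ball (socket axis within 4 mm of the post's, underside 80 to 130 mm over the stand's foot, upright within 0.06 rad), lever locked (over 0.46 rad), lens centre within 25 mm of the dish's centre seen from above, head at rest (all of step 2 and z of head in the frame of stand between 0.08 and 0.13 m and horizontal distance between lens and dish below 0.025 m and linear speed of head below 0.02 m/s); the robot touches nothing.
It fails at once if the head is forced onto the post: their contact forces (shoes on the ball and underside on the collar, added up) pass 48 N, as from a push of 25 N or more (contact force between head and stand above 48 N).
It fails at once if the petri dish is moved by more than 10 mm (distance of dish from where it was at the start of the episode above 0.01 m).
It fails at once if the brown bottle is moved by more than 15 mm or tipped (distance of vial from where it was at the start of the episode above 0.015 m or angle between vial's own z axis and vertical above 0.3 rad).
It also fails if it takes over 67 s, if anything falls off the work surface, if the arm or the gripper's body presses on something with over 40 N, if the wrist force passes 120 N, or if a joint passes its speed limit or range.

## Robot

A 7-joint arm with a two-finger parallel gripper is mounted at the origin on a cart in front of the work surface, level with it; the furniture and walls round the work are solid. World frame = base frame: x ahead of the robot, y to its left, z up, the work surface at z = 0. Lengths are in m, angles in rad, forces in N, time in s.
With the tool pointing down it reaches from about 0.35 to 0.775 m from the base axis. Payload 3.1 kg.
Tool frame: the origin (TCP) lies at the very end of the fingers, on their centre line; the grasp point (between the pads) lies 19 mm behind it; z points along the fingers, y is the line along which they close (so a half turn about z gives the same grasp; the last joint's range is limited). The gripper opens to 85 mm and grips with 20 to 120 N. Pads are 22 mm wide; open, the fingers measure 114 mm over their backs; the gripper's body (76 mm by 85 mm) begins 54 mm behind the grasp point. The pads swing forward as they close: fully open they stand 13 mm farther back than shut.
Start: joints at [-1.197, 0.311, 0.014, 1.512, -0.004, 1.319, -0.027], TCP at [0.222, 0.503, 0.231] pointing down, gripper open.
Joint ranges: [-2.7, 2.7], [-0.3, 1.91], [-1.27, 1.3], [0.12, 2.57], [-1.44, 4.58], [0.2, 2.03], [-3.05, 3.05]. Speed limits (rad/s): [2.79, 2.79, 3.14, 3.14, 3.14, 3.14, 3.14].

## Interface

Orientations are given as a unit quaternion [w, x, y, z].
In Python, from plant import * gives the robot as it stands.
- The arm moves only by the shell command python3 -m pendant 'ROWS'. ROWS is JSON, a list of rows, each a list of 7 numbers: the opening, from 0 (shut) to 1 (fully open), then the shift along the tool's x, y, z in m, then the turn, a rotation vector about the tool's x, y, z in rad. A call has exactly 10 rows; each row shifts and turns the commanded pose from where the row before left it, along the tool's axes as they then stand; what a row does not reach is not made up. A row lasts 1/12 s, in which the tool goes at most 41.7 mm and 7.16 degrees, less where a joint would pass 70% of its speed; a pose out of reach is approached as far as the arm can. A call is refused whole if a number of a shift passes 0.0417 or a number of a turn 0.125, either way. A call with a gripper value outside its range is refused whole. The fingers move at their own pace and stop on an object; the grip force is fixed at half the most. Time passes only in rows, so rows that do not move let the fingers close, or fill a call up. It gives the time, the measured TCP pose, the force, the opening and the grip force at its end, in the units of the state.
- state(): the state, without advancing time (a new reading comes with each control period).
- read_camera(name): name is "scene" or "side" or "wrist"; returns a dict with "img" (384x512x3 uint8, red, green, blue), "depth" (384x512 float32, m along the optical axis (not along the pixel's ray), 0 where there is no reading), "intrinsics" (3x3 intrinsics, pixels), "cam_to_world" (4x4, takes a point from camera to world coordinates); the wrist camera has in their place "hand_eye" (4x4, takes a point from camera to tool coordinates, whose origin is the TCP and whose axes are the flange's). Camera axes: x right, y down, z forward; pixel columns grow to the right and rows downward; lengths in m; the calibration is good to about 2 mm. The wrist camera is an equidistant fisheye: a pixel r from the principal point sees the ray r / f radians off the axis. A picture is of the moment at which its call begins: read the wrist's pose just before it.
- hand_in(): hands the job in; it is judged then, once.
Trained networks look in the newest picture that a camera, given by its name, has taken for a name from the list of things; names that differ only in an ending like _2 or _b are one class to them, and where a whole thing is asked for, a point or a joint stands for the part that bears it (a point fixed in the world has none). Each returns a list of dicts, best first, with "score" (0 to 1); they miss things now and then, are a little off and sometimes report something else, mostly with a low value. They report only what shows in the picture. A call takes as long as a camera call. They do not tell look-alikes from the thing itself.
- trace(name, camera): "mask" (384x512 bool, what is visible of it) and "rect" ([left, top, width, height] in pixels, round what is visible of it).
The state is a dict: "time_s": time; "qpos": joint angles; "qvel": joint speeds; "joint_efforts": joint torques, N m; "ee_pos": TCP position; "tool_rot": TCP orientation; "ft_force": force on the tool from outside, world axes, zero at the start; "ft_torque": the same for the moment, N m; "gripper_width": finger opening in m; "finger_force": force on a finger pad.
Only numpy, scipy, OpenCV 4.12 (cv2) and the standard library are available. Lean on these libraries where they do the work, as an engineer would, in place of code of your own. Each camera call takes 0.05 s, during which the arm holds its last target. There are 200 camera calls.

## Working session

There is one attempt and no reset: what is moved stays moved. The work goes in short steps, Python scripts to look and compute and a shell command to move; the robot and the scene stay as the last step left them, time stands still between calls to the robot, and variables do not carry over. Pictures are saved under pics/ and viewed, at most 10 in all, crops included, and the job is handed in when it is done.

```bash
ls; mkdir -p pics
python3 - <<'E'
from plant import *
import cv2,numpy as np
s=state();print({k:np.round(v,3).tolist() for k,v in s.items()})
ims=[]
for c in ("scene","side"):
    r=read_camera(c);ims.append(r["img"]);np.savez(f"{c}.npz",**r)
    print(c,r["intrinsics"].tolist(),np.round(r["cam_to_world"],3).tolist())
    for n in("head","stand","dish","vial","lens","lever","stage"):
        for t in trace(n,c)[:4]:print(c,n,round(t["score"],2),t["rect"])
cv2.imwrite("pics/a.png",cv2.cvtColor(ims[0],cv2.COLOR_RGB2BGR));cv2.imwrite("pics/b.png",cv2.cvtColor(ims[1],cv2.COLOR_RGB2BGR))
E
```

```text
pics
{'time_s': 0.0, 'qpos': [-1.197, 0.312, 0.014, 1.513, -0.004, 1.319, -0.027], 'qvel': [-0.001, 0.001, 0.0, 0.0, 0.002, -0.0, 0.001], 'joint_efforts': [-0.0, -37.991, 0.146, -23.06, 0.012, 0.014, -0.0], 'ee_pos': [0.222, 0.502, 0.23], 'tool_rot': [-0.0, 0.206, 0.978, -0.001], 'ft_force': [0.346, -0.64, 0.438], 'ft_torque': [-0.025, -0.033, -0.006], 'finger_force': 0.0, 'gripper_width': 0.085}
scene [[355.4283141467144, 0.0, 253.16567631062574], [0.0, 355.4283141467144, 192.30726442231156], [0.0, 0.0, 1.0]] [[0.785, -0.494, 0.374, 0.103], [-0.62, -0.613, 0.49, -0.576], [-0.013, -0.617, -0.787, 0.884], [0.0, 0.0, 0.0, 1.0]]
scene head 0.69 [286.0, 213.8, 56.1, 56.2]
scene stand 0.97 [186.2, 119.7, 72.3, 68.3]
scene stand 0.44 [282.7, 216.4, 59.2, 54.4]
scene dish 0.7 [203.9, 156.8, 17.0, 19.6]
scene dish 0.64 [201.0, 204.4, 31.0, 22.2]
scene dish 0.6 [239.2, 183.5, 25.3, 23.6]
scene dish 0.48 [184.5, 135.9, 17.3, 14.7]
scene vial 0.53 [286.7, 180.0, 2.8, 12.9]
scene lens 0.76 [282.1, 214.6, 60.2, 53.7]
scene lever 0.61 [286.3, 212.7, 21.0, 20.6]
scene stage 0.9 [188.1, 114.7, 72.2, 74.4]
scene stage 0.66 [281.7, 217.9, 64.3, 52.1]
scene stage 0.21 [285.5, 211.4, 19.3, 21.0]
side [[431.8477876835468, 0.0, 256.31085323922673], [0.0, 431.8477876835468, 189.32028970978504], [0.0, 0.0, 1.0]] [[0.836, -0.237, 0.495, -0.085], [-0.549, -0.341, 0.763, -0.984], [-0.012, -0.91, -0.415, 0.601], [0.0, 0.0, 0.0, 1.0]]
side head 0.7 [278.3, 213.9, 62.5, 49.0]
side stand 0.65 [188.0, 149.3, 73.1, 64.8]
side dish 0.87 [197.7, 218.8, 29.5, 23.7]
side dish 0.58 [191.5, 179.3, 16.4, 7.7]
side dish 0.57 [204.0, 188.7, 16.9, 12.0]
side dish 0.57 [235.5, 208.2, 29.5, 18.6]
side vial 0.66 [286.4, 200.3, 5.5, 13.5]
side lens 0.66 [278.8, 212.2, 66.8, 49.8]
side stage 0.91 [188.2, 147.8, 73.2, 64.7]
```

Run:
```python
import cv2,numpy as np
a=cv2.imread("pics/a.png");b=cv2.imread("pics/b.png")
A=cv2.resize(a[100:290,165:365],None,fx=2,fy=2,interpolation=3);B=cv2.resize(b[100:290,165:365],None,fx=2,fy=2,interpolation=3)
cv2.imwrite("pics/ab.png",np.hstack([A,B]))
```

```text
(no output)
```

View pics/ab.png

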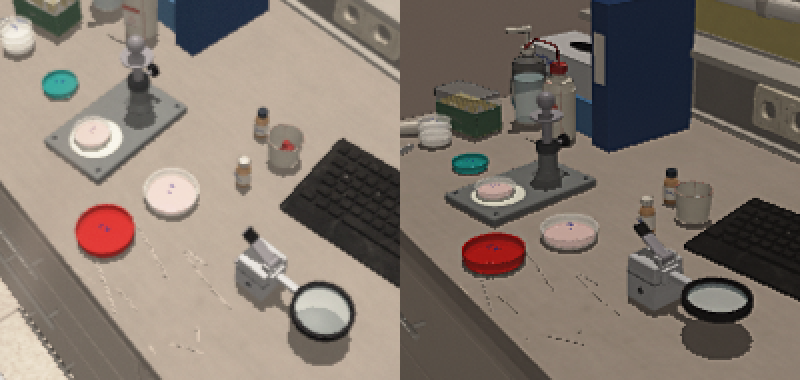

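View pics/a.png

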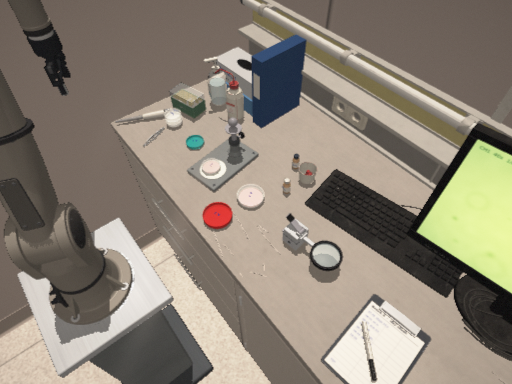

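The dish meant is the small pinkish one on the stand's stage (scene px 211,168). The larger pink dish (251,196), the red (217,215) and the turquoise (195,142) are lookalikes. The vial is the white-capped bottle (287,186), not the black-capped one (296,161). The head is at (295,232) with its lens at (326,256), and the ball is at about (232,122).

```bash
cat > h.py <<'E'
import numpy as np,cv2
def cloud(r):
    K=r["intrinsics"];d=r["depth"];v,u=np.mgrid[:384,:512]
    p=np.stack([(u-K[0,2])/K[0,0]*d,(v-K[1,2])/K[1,1]*d,d],-1)
    T=r["cam_to_world"];return p@T[:3,:3].T+T[:3,3]
def circ(p):
    A=np.c_[2*p[:,:2],np.ones(len(p))];s=np.linalg.lstsq(A,(p[:,:2]**2).sum(1),rcond=None)[0]
    return s[0],s[1],np.sqrt(s[2]+s[0]**2+s[1]**2)
E
python3 - <<'E'
from h import *
np.set_printoptions(precision=4,suppress=True)
for c in("scene","side"):
    r=np.load(c+".npz");P=cloud(r);I=r["img"].astype(int);ok=r["depth"]>0
    Z=P[...,2]
    def rect(u0,v0,u1,v1):
        m=np.zeros_like(ok);m[v0:v1,u0:u1]=1;return m&ok
    H=rect(280,205,350,275) if c=="scene" else rect(275,205,345,275)
    S=rect(185,110,262,192) if c=="scene" else rect(185,140,268,215)
    print(c,"table z",np.median(Z[H&(Z<.015)]))
    dark=I.max(-1)<60
    L=P[H&(Z>.035)&(Z<.06)&dark];print("rim",len(L),circ(L),L.mean(0))
    lens=P[H&(Z>.03)&(Z<.06)];
    B=P[H&(Z>.054)&(Z<.067)&~dark];print("blocktop",len(B),np.median(B,0),B.min(0),B.max(0))
    if len(B)>8:print(" minrect",cv2.minAreaRect((B[:,:2]*1000).astype(np.float32)))
    pl=P[S&(abs(Z-.014)<.004)];print("plate",len(pl),cv2.minAreaRect((pl[:,:2]*1000).astype(np.float32)))
    w=P[S&(I.min(-1)>150)&(Z>.012)&(Z<.05)];print("stage+dish",len(w),circ(w),w.mean(0),np.sort(w[:,2])[[0,len(w)//2,-1]])
    u0,v0=(222,110) if c=="scene" else (225,140)
    T=P[rect(u0,v0,u0+28,v0+45)&(Z>.06)&(Z<.2)]
    print("post high",len(T));
    for z in np.arange(.06,.2,.01):
        q=T[(T[:,2]>=z)&(T[:,2]<z+.01)]
        if len(q):print("  %.2f"%z,len(q),q.mean(0),np.ptp(q,axis=0))
E
```

```text
scene table z -0.0007241488350565595
rim 187 (np.float64(0.5196727725546866), np.float64(-0.3379741565232692), np.float64(0.03924683544418022)) [ 0.513  -0.3425  0.0485]
blocktop 203 [ 0.4997 -0.2386  0.0591] [ 0.4837 -0.3765  0.0542] [ 0.5412 -0.2095  0.067 ]
 minrect ((512.8580932617188, -293.5058898925781), (50.285770416259766, 168.15963745117188), 3.0132975578308105)
plate 1641 ((552.5447387695312, 196.70555114746094), (398.9148864746094, 285.0101013183594), 50.93463134765625)
stage+dish 566 (np.float64(0.4983716738278461), np.float64(0.060800115675130634), np.float64(0.07774907433537345)) [0.4846 0.0863 0.0209] [0.0121 0.0195 0.0328]
post high 340
  0.06 38 [0.5848 0.1372 0.0655] [0.0556 0.0344 0.0095]
  0.07 75 [0.5842 0.141  0.0738] [0.0585 0.037  0.0094]
  0.08 11 [0.5745 0.1384 0.084 ] [0.0106 0.0076 0.0073]
  0.09 10 [0.5768 0.138  0.0936] [0.0116 0.0074 0.0085]
  0.10 1 [0.5704 0.1357 0.1007] [0. 0. 0.]
  0.11 40 [0.5732 0.1382 0.119 ] [0.0483 0.0521 0.0031]
  0.12 93 [0.5755 0.1389 0.122 ] [0.0525 0.0492 0.0096]
  0.13 4 [0.5728 0.134  0.1384] [0.0109 0.0061 0.0019]
  0.1
[... 711 characters left out ...]
), np.float64(0.3066857946346769)) [0.481  0.1022 0.0203] [0.012  0.0176 0.0413]
post high 586
  0.06 106 [0.6398 0.2411 0.0654] [0.1636 0.2977 0.0099]
  0.07 106 [0.6439 0.2465 0.0744] [0.1651 0.2806 0.0099]
  0.08 73 [0.6722 0.2992 0.085 ] [0.1812 0.274  0.0099]
  0.09 59 [0.6689 0.2615 0.0954] [0.1817 0.2639 0.0099]
  0.10 54 [0.6711 0.2669 0.1043] [0.1556 0.186  0.0094]
  0.11 101 [0.602  0.1737 0.1169] [0.1707 0.2002 0.0097]
  0.12 17 [0.5761 0.1385 0.1234] [0.036  0.0188 0.0086]
  0.13 17 [0.5731 0.1346 0.1363] [0.0218 0.0126 0.0096]
  0.14 29 [0.5728 0.1357 0.1454] [0.0264 0.0202 0.0093]
  0.15 23 [0.5747 0.1404 0.1537] [0.0261 0.0159 0.0071]
  0.16 1 [0.5706 0.1356 0.1601] [0. 0. 0.]
```

```bash
R='[1,-0.028,-0.028,-0.001,0,0,0]'; python3 -m pendant '[[1,-0.028,-0.028,-0.001,0,0,0],[1,-0.028,-0.028,-0.001,0,0,0],[1,-0.028,-0.028,-0.001,0,0,0],[1,-0.028,-0.028,-0.001,0,0,0],[1,-0.028,-0.028,-0.001,0,0,0],[1,-0.028,-0.028,-0.001,0,0,0],[1,-0.028,-0.028,-0.001,0,0,0],[1,-0.028,-0.028,-0.001,0,0,0],[1,-0.028,-0.028,-0.001,0,0,0],[1,-0.028,-0.028,-0.001,0,0,0]]'
python3 -m pendant '[[1,-0.028,-0.028,-0.001,0,0,0],[1,-0.028,-0.028,-0.001,0,0,0],[1,-0.028,-0.028,-0.001,0,0,0],[1,-0.028,-0.028,-0.001,0,0,0],[1,-0.028,-0.028,-0.001,0,0,0],[1,-0.028,-0.028,-0.001,0,0,0],[1,-0.028,-0.028,-0.001,0,0,0],[1,-0.028,-0.028,-0.001,0,0,0],[1,-0.028,-0.028,-0.001,0,0,0],[1,-0.028,-0.028,-0.001,0,0,0]]'
python3 -m pendant '[[1,0,0,0,0,0,0.121],[1,0,0,0,0,0,0.121],[1,0,0,0,0,0,0.121],[1,0,0,0,0,0,0.121],[1,0,0,0,0,0,0.121],[1,0,0,0,0,0,0.121],[1,0,0,0,0,0,0.121],[1,0,0,0,0,0,0.121],[1,0,0,0,0,0,0.121],[1,0,0,0,0,0,0]]'
python3 - <<'E'
from plant import *
from h import *
from scipy.spatial.transform import Rotation as R
s=state();w=s["tool_rot"];T=np.eye(4);T[:3,:3]=R.from_quat([w[1],w[2],w[3],w[0]]).as_matrix();T[:3,3]=s["ee_pos"]
r=read_camera("wrist");np.savez("w1.npz",T=T,**r)
print(T.round(4),r["hand_eye"].round(4),r["intrinsics"])
for n in("head","lens","lever"):
    for t in trace(n,"wrist")[:3]:print(n,round(t["score"],2),t["rect"])
cv2.imwrite("pics/w1.png",cv2.cvtColor(r["img"],cv2.COLOR_RGB2BGR))
E
```

```text
time_s: 1.63
ee_pos: [0.3655, 0.1321, 0.2417]
tool_rot: [0.0, 0.206, 0.978, 0.001]
ft_force: [0.4, 0.2, -0.7]
gripper_width: 0.0853
finger_force: 0.0
time_s: 2.47
ee_pos: [0.509, -0.2367, 0.2514]
tool_rot: [0.0, 0.206, 0.979, 0.0]
ft_force: [0.8, 0.7, 1.4]
gripper_width: 0.0855
finger_force: 0.0
time_s: 3.3
ee_pos: [0.5084, -0.2351, 0.2512]
tool_rot: [-0.0, 0.684, 0.73, -0.0]
ft_force: [-0.0, -0.6, -0.0]
gripper_width: 0.0854
finger_force: 0.0
[[-6.450e-02  9.979e-01 -3.000e-04  5.084e-01]
 [ 9.979e-01  6.450e-02 -3.000e-04 -2.351e-01]
 [-3.000e-04 -3.000e-04 -1.000e+00  2.512e-01]
 [ 0.000e+00  0.000e+00  0.000e+00  1.000e+00]] [[-1.100e-03 -9.520e-01 -3.061e-01  7.810e-02]
 [ 1.000e+00 -8.000e-04 -9.000e-04 -3.000e-04]
 [ 6.000e-04 -3.061e-01  9.520e-01 -1.427e-01]
 [ 0.000e+00  0.000e+00  0.000e+00  1.000e+00]] [[297.31863964   0.         255.65254701]
 [  0.         297.31863964 192.0302343 ]
 [  0.           0.           1.        ]]
head 0.84 [230.7, 123.0, 62.6, 149.5]
lens 0.82 [227.3, 127.2, 64.9, 143.8]
lever 0.91 [250.8, 142.7, 13.0, 44.2]
lever 0.28 [226.9, 124.2, 68.6, 147.2]
```

View pics/w1.png

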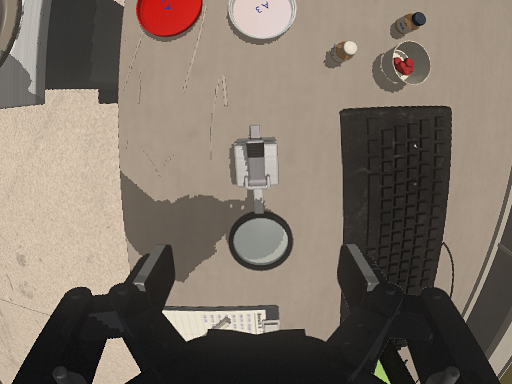

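The wrist view shows the block at px (256,162), the lens at (261,239) below it and the lever up. The white-capped vial is at (344,50), well clear of the head.

```bash
cat >> h.py <<'E'
def wcloud(r,T):
    K=r["intrinsics"];d=r["depth"];v,u=np.mgrid[:384,:512]
    x=(u-K[0,2])/K[0,0];y=(v-K[1,2])/K[1,1];th=np.hypot(x,y)+1e-9
    k=np.tan(np.minimum(th,1.5))/th*d
    p=np.stack([x*k,y*k,d],-1);M=T@r["hand_eye"];return p@M[:3,:3].T+M[:3,3]
E
python3 - <<'E'
from h import *
np.set_printoptions(precision=4,suppress=True)
r=np.load("w1.npz");P=wcloud(r,r["T"]);I=r["img"].astype(int);ok=r["depth"]>0;Z=P[...,2]
m=np.zeros_like(ok);m[115:275,222:300]=1;m&=ok
print("table",np.median(Z[m&(Z<.02)]))
B=P[m&(Z>.052)&(Z<.066)&(P[...,1]>-.28)];print(len(B),np.median(B,0),cv2.minAreaRect((B[:,:2]*1000).astype(np.float32)))
dark=I.max(-1)<60
L=P[m&dark&(Z>.035)&(Z<.06)&(P[...,1]<-.28)];print("rim",len(L),circ(L),np.median(L[:,2]),cv2.minEnclosingCircle((L[:,:2]*1000).astype(np.float32)))
V=P[35:70,330:360].reshape(-1,3);V=V[V[:,2]>.03];print("vial",V.mean(0),V[:,2].max())
S=P[m&(Z>.07)];print("lever",len(S),S.mean(0),S.min(0),S.max(0))
# dish/post from scene
for c,(a,b,cc,d) in {"scene":(185,110,262,192),"side":(185,140,268,215)}.items():
    r=np.load(c+".npz");P=cloud(r);I=r["img"];Z=P[...,2]
    m=np.zeros_like(ok);m[b:d,a:cc]=1
    near=np.hypot(P[...,0]-.575,P[...,1]-.139)
    h=cv2.cvtColor(I,cv2.COLOR_RGB2HSV).astype(int)
    D=P[m&(near>.05)&(near<.17)&(Z>.019)&(Z<.045)]
    print(c,"dish",len(D),np.median(D,0),circ(D),cv2.minEnclosingCircle((D[:,:2]*1000).astype(np.float32)))
    pl=P[m&(near<.2)&(Z>.008)&(Z<.019)];print(" plate",len(pl),cv2.minAreaRect((pl[:,:2]*1000).astype(np.float32)),np.median(pl[:,2]))
    W=P[m&(near<.17)&(Z>.008)&(Z<.03)&(I.min(-1)>150)];print(" white",cv2.minEnclosingCircle((W[:,:2]*1000).astype(np.float32)))
    q=P[m&(near<.02)&(Z>.14)&(Z<.17)]
    A=np.c_[2*q,np.ones(len(q))];s=np.linalg.lstsq(A,(q**2).sum(1),rcond=None)[0];print(" ball",len(q),s[:3],np.sqrt(s[3]+s[:3]@s[:3]),q[:,2].max())
    q=P[m&(near<.032)&(Z>.11)&(Z<.13)];print(" collar",len(q),np.median(q[:,2]),cv2.minEnclosingCircle((q[:,:2]*1000).astype(np.float32)))
E
```

```text
table -2.5820020655542564e-05
1121 [ 0.5145 -0.2308  0.0601] ((508.91510009765625, -240.76260375976562), (50.35226058959961, 67.49454498291016), 6.411447525024414)
rim 852 (np.float64(0.5199959164729387), np.float64(-0.3348767623099952), np.float64(0.03898223535807544)) 0.050788373893694005 ((519.8448486328125, -335.3713684082031), 42.18141555786133)
vial [ 0.6024 -0.0882  0.0538] 0.39383904805933456
lever 714 [ 0.507  -0.2224  0.0823] [ 0.4957 -0.2558  0.07  ] [ 0.524  -0.198   0.0948]
scene dish 299 [0.4772 0.1293 0.0272] (np.float64(0.60900298392823), np.float64(0.10508428325752561), np.float64(0.14266029401453997)) ((600.5067749023438, 113.6043930053711), 160.39219665527344)
 plate 1747 ((550.5128784179688, 177.8056640625), (368.1671447753906, 264.37359619140625), 50.929805755615234) 0.013456082815330284
 white ((507.319580078125, 75.57453918457031), 110.51611328125)
 ball 68 [0.5779 0.1427 0.1468] 0.013131921509431111 0.1606662650977525
 collar 132 0.12084072515959693 ((576.5904541015625, 142.80181884765625), 27.704008102416992)
side dish 188 [0.4734 0.1296 0.026 ] (np.float64(0.6042261504807164), np.float64(0.12313926183831547), np.float64(0.13730998331894295)) ((598.5318603515625, 119.9837646484375), 159.30517578125)
 plate 1230 ((541.3024291992188, 165.1936492919922), (393.89801025390625, 260.55133056640625), 53.28410720825195) 0.012367084045131593
 white ((490.7972412109375, 70.69950866699219), 96.66214752197266)
 ball 53 [0.5758 0.1413 0.1458] 0.011672398417052187 0.16014365127590818
 collar 93 0.11891824028339176 ((576.527099609375, 141.935302734375), 27.34090232849121)
```

```bash
python3 -m pendant '[[1,0.004,0,0.01,0,0,-0.047],[1,0,0,0.024,0,0,0],[1,0,0,0.026,0,0,0],[1,0,0,0.026,0,0,0],[1,0,0,0.026,0,0,0],[1,0,0,0.026,0,0,0],[1,0,0,0.026,0,0,0],[1,0,0,0.026,0,0,0],[1,0,0,0.019,0,0,0],[1,0,0,0.010,0,0,0]]'
python3 -m pendant '[[1,0,0,0,0,0,0],[0,0,0,0,0,0,0],[0,0,0,0,0,0,0],[0,0,0,0,0,0,0],[0,0,0,0,0,0,0],[0,0,0,0,0,0,0],[0,0,0,0,0,0,0],[0,0,0,0,0,0,0],[0,0,0,0,0,0,0],[0,0,0,0,0,0,0]]'
```

```text
time_s: 4.33
ee_pos: [0.5065, -0.2301, 0.0297]
tool_rot: [-0.002, 0.665, 0.746, -0.0]
ft_force: [-0.4, 0.4, 0.0]
gripper_width: 0.0857
finger_force: 0.0
time_s: 5.17
ee_pos: [0.5093, -0.2322, 0.0342]
tool_rot: [0.002, 0.666, 0.746, 0.001]
ft_force: [-0.9, 0.5, 6.4]
gripper_width: 0.0488
finger_force: 64.5
```

```bash
python3 -m pendant '[[0,0,0,-0.006,0,0,0],[0,0,0,-0.012,0,0,0],[0,0,0,-0.024,0,0,0],[0,0,0,-0.03,0,0,0],[0,0,0,-0.03,0,0,0],[0,0,0,-0.03,0,0,0],[0,0,0,-0.03,0,0,0],[0,0,0,-0.024,0,0,0],[0,0,0,-0.014,0,0,0],[0,0,0,0,0,0,0]]'
python3 - <<'E'
from plant import *
from h import *
print(state()["ft_force"])
for c,(bx,by) in {"scene":(185,110),"side":(185,140)}.items():
    r=np.load(c+".npz");P=cloud(r);K=r["intrinsics"];T=r["cam_to_world"]
    pts=[(212.4,166.6),(211.5,166)] if c=="scene" else [(212.5,194.7),(165+95/2,100+188/2)]
    for u,v in pts:
        d=T[:3,:3]@np.array([(u-K[0,2])/K[0,0],(v-K[1,2])/K[1,1],1]);o=T[:3,3];p=o+d*(.024-o[2])/d[2];print(c,p.round(4))
    I=r["img"].astype(int);n=np.hypot(P[...,0]-.577,P[...,1]-.142)
    W=(I.min(-1)>140)&(n<.165)&(n>.03)&(P[...,2]>.008)&(P[...,2]<.04)
    nn,lab,st,ce=cv2.connectedComponentsWithStats(W.astype(np.uint8))
    k=1+np.argmax(st[1:,4]);q=P[lab==k];print(c,st[k],q.min(0).round(3),q.max(0).round(3),cv2.minEnclosingCircle((q[:,:2]*1000).astype(np.float32)),q[q[:,2]>.022].mean(0))
E
```

```text
time_s: 6.0
ee_pos: [0.5092, -0.2327, 0.2362]
tool_rot: [0.003, 0.666, 0.746, 0.001]
ft_force: [-0.2, -0.8, -4.1]
gripper_width: 0.0491
finger_force: 63.6
[-0.21090366 -0.81284496 -4.13831289]
scene [0.475  0.1268 0.024 ]
scene [0.4742 0.1308 0.024 ]
scene [193 150  61  37 722] [0.418 0.063 0.009] [0.622 0.188 0.033] ((518.4552612304688, 124.14708709716797), 104.51787567138672) [0.47277259 0.131914   0.02735751]
side [0.467  0.1205 0.024 ]
side [0.4695 0.1251 0.024 ]
side [201 191  27  12 162] [0.432 0.082 0.01 ] [0.515 0.157 0.029] ((473.85479736328125, 122.81987762451172), 43.182220458984375) [0.46965672 0.12319576 0.02636437]
```

```bash
python3 -m pendant '[[0,0.01,0.001,0,0,0,0],[0,0.025,0.001,-0.002,0,0,0.01],[0,0.035,0.002,-0.002,0,0,0.01],[0,0.04,0.003,-0.002,0,0,0],[0,0.04,0.003,-0.002,0,0,0],[0,0.04,0.003,-0.002,0,0,0],[0,0.04,0.002,0,0,0,0],[0,0.035,0.002,0,0,0,0],[0,0.025,0.001,0,0,0,0],[0,0.02,0.001,0,0,0,0]]'
python3 -m pendant '[[0,0.015,0.001,0,0,0,0],[0,0.012,0,0,0,0,0.03],[0,0.01,0,0,0,0,0.07],[0,0,0,0,0,0,0.1],[0,0,0,0,0,0,0.12],[0,0,0,0,0,0,0.12],[0,0,0,0,0,0,0.12],[0,0,0,0,0,0,0.12],[0,0,0,0,0,0,0.12],[0,0,0,0,0,0,0.12]]'
python3 -m pendant '[[0,0,0,0,0,0,0.12],[0,0,0,0,0,0,0.12],[0,0,0,0,0,0,0.12],[0,0,0,0,0,0,0.12],[0,0,0,0,0,0,0.1],[0,0,0,0,0,0,0.08],[0,0,0,0,0,0,0.05],[0,0,0,0,0,0,0.02],[0,0,0,0,0,0,0],[0,0,0,0,0,0,0]]'
cat > look.py <<'E'
from plant import *
from h import *
import sys
from scipy.spatial.transform import Rotation as R
s=state();w=s["tool_rot"];T=np.eye(4);T[:3,:3]=R.from_quat([w[1],w[2],w[3],w[0]]).as_matrix();T[:3,3]=s["ee_pos"]
r=read_camera("wrist");np.savez(sys.argv[1]+".npz",T=T,**r)
print(T.round(4),s["ft_force"].round(2) if hasattr(s["ft_force"],"round") else s["ft_force"])
cv2.imwrite("pics/"+sys.argv[1]+".png",cv2.cvtColor(r["img"],cv2.COLOR_RGB2BGR))
E
python3 look.py w2
```

```text
time_s: 6.83
ee_pos: [0.4942, 0.0841, 0.2398]
tool_rot: [-0.003, 0.671, 0.741, -0.001]
ft_force: [0.3, -0.2, -3.6]
gripper_width: 0.0488
finger_force: 63.5
time_s: 7.67
ee_pos: [0.4926, 0.1169, 0.2401]
tool_rot: [-0.001, 0.933, 0.361, -0.002]
ft_force: [0.0, -0.5, -4.8]
gripper_width: 0.0486
finger_force: 63.5
time_s: 8.5
ee_pos: [0.4939, 0.1165, 0.2413]
tool_rot: [0.0, 1.0, 0.008, -0.001]
ft_force: [0.3, 0.6, -3.7]
gripper_width: 0.0491
finger_force: 63.5
[[ 9.999e-01  1.520e-02 -2.200e-03  4.939e-01]
 [ 1.520e-02 -9.999e-01 -1.000e-04  1.165e-01]
 [-2.200e-03  1.000e-04 -1.000e+00  2.413e-01]
 [ 0.000e+00  0.000e+00  0.000e+00  1.000e+00]] [ 0.28  0.56 -3.75]
```

View pics/w2.png

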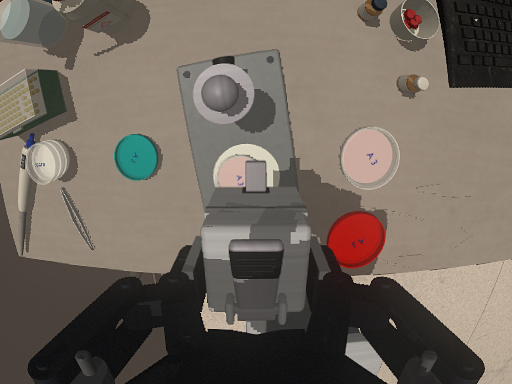

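The ball is at px (219,93) on its collar, the stage and pink dish are at about (243,172), and the held block is at (256,245) with its lever up.

Run:
```python
from h import *
np.set_printoptions(precision=4,suppress=True)
r=np.load("w2.npz");T=r["T"];P=wcloud(r,T);ok=r["depth"]>0;Z=P[...,2];I=r["img"].astype(int)
m=np.zeros_like(ok);m[40:215,170:300]=1;m&=ok
n=np.hypot(P[...,0]-.577,P[...,1]-.142)
q=P[m&(n<.014)&(Z>.14)&(Z<.17)];A=np.c_[2*q,np.ones(len(q))];s=np.linalg.lstsq(A,(q**2).sum(1),rcond=None)[0];print("ball",len(q),s[:3],np.sqrt(s[3]+s[:3]@s[:3]),q[:,2].max())
q=P[m&(n<.036)&(Z>.112)&(Z<.127)];print("collar",len(q),np.median(q[:,2]),cv2.minEnclosingCircle((q[:,:2]*1000).astype(np.float32)))
W=m&(Z>.012)&(Z<.021)&(I.min(-1)>170)&(P[...,0]<.54)&(P[...,0]>.4);W[185:]=0;q=P[W];print("stage+dish",len(q),circ(q),cv2.minEnclosingCircle((q[:,:2]*1000).astype(np.float32)))
D=P[m&(Z>.024)&(Z<.04)&(P[...,0]<.53)&(P[...,0]>.4)];print("dish",len(D),cv2.minEnclosingCircle((D[:,:2]*1000).astype(np.float32)),D.min(0),D.max(0))
pl=m&(Z>.009)&(Z<.019);pl[190:]=0
q=P[pl];print("plate",cv2.minAreaRect((q[:,:2]*1000).astype(np.float32)))
# held block in the tool frame
Q=(P-T[:3,3])@T[:3,:3]
b=np.zeros_like(ok);b[190:320,195:320]=1;b&=ok&(Q[...,2]<.0)&(Q[...,2]>-.045)
q=Q[b];print("held z hist",np.histogram(-q[:,2],bins=np.arange(.0,.05,.004)))
t=q[(q[:,2]<-.022)&(q[:,2]>-.034)&(abs(q[:,1])<.027)]
c=np.linalg.lstsq(np.c_[t[:,:2],np.ones(len(t))],t[:,2],rcond=None)[0];e=t[:,2]-np.c_[t[:,:2],np.ones(len(t))]@c
t=t[abs(e)<.002];c=np.linalg.lstsq(np.c_[t[:,:2],np.ones(len(t))],t[:,2],rcond=None)[0]
print("top plane",len(t),c,cv2.minAreaRect((t[:,:2]*1000).astype(np.float32)),t.min(0),t.max(0))
```

```text
ball 926 [0.5772 0.1457 0.1461] 0.01427027298238046 0.1618307247480627
collar 1808 0.12131689517724406 ((577.2396240234375, 145.9845428466797), 27.223861694335938)
stage+dish 742 (np.float64(0.47790010308853753), np.float64(0.12968581774755006), np.float64(0.033941376381971415)) ((480.6965026855469, 128.54296875), 41.257450103759766)
dish 895 ((480.692138671875, 141.90577697753906), 29.88173484802246) [0.4642 0.117  0.024 ] [0.504  0.168  0.0311]
plate ((535.98095703125, 138.7971954345703), (184.49205017089844, 130.99871826171875), 9.845090866088867)
held z hist (array([ 266,  299,  374,  374,  411,  654, 5227,  315,  983,  619,  586,
         87]), array([0.   , 0.004, 0.008, 0.012, 0.016, 0.02 , 0.024, 0.028, 0.032,
       0.036, 0.04 , 0.044, 0.048]))
top plane 5261 [ 0.0164  0.0014 -0.0258] ((1.0418376922607422, -0.020053863525390625), (49.3443603515625, 53.75627136230469), 0.18438856303691864) [-0.0237 -0.0269 -0.0287] [ 0.0257  0.0269 -0.0232]
```

```bash
python3 -m pendant '[[0,0.005,-0.002,0,0,0,0],[0,0.012,-0.004,0,0,0,0],[0,0.016,-0.005,0,0,0,0],[0,0.016,-0.005,0,0,0,0],[0,0.016,-0.005,0,0,0,0],[0,0.011,-0.004,0,0,0,0],[0,0.007,-0.002,0,0,0,0],[0,0,0,0,0,0,-0.05],[0,0,0,0,0,0,-0.055],[0,0,0,0,0,0,0]]'
python3 -m pendant '[[0,0,0,0.01,0,0,0],[0,0,0,0.01,0,0,0],[0,0,0,0.01,0,0,0],[0,0,0,0.01,0,0,0],[0,0,0,0.005,0,0,0],[0,0,0,0,0,0,0],[0,0,0,0,0,0,0],[0,0,0,0,0,0,0],[0,0,0,0,0,0,0],[0,0,0,0,0,0,0]]'
python3 - <<'E'
from plant import *
import numpy as np,cv2
s=state();print(np.round(s["ee_pos"],4),np.round(s["tool_rot"],4),np.round(s["ft_force"],2))
r=read_camera("scene");q=read_camera("side")
f=lambda i,b,t:cv2.resize(i[t:t+110,b:b+100],None,fx=4,fy=4,interpolation=cv2.INTER_CUBIC)
cv2.imwrite("pics/c.png",cv2.cvtColor(np.hstack([f(r["img"],180,70),f(q["img"],190,80)]),cv2.COLOR_RGB2BGR))
E
```

```text
time_s: 9.38
ee_pos: [0.5777, 0.144, 0.242]
tool_rot: [0.0, 0.998, 0.06, -0.0]
ft_force: [-0.2, -0.6, -4.9]
gripper_width: 0.0485
finger_force: 63.4
time_s: 10.22
ee_pos: [0.578, 0.1441, 0.198]
tool_rot: [-0.0, 0.998, 0.059, 0.001]
ft_force: [-0.7, 0.2, -5.1]
gripper_width: 0.0491
finger_force: 63.5
[0.578  0.1441 0.198 ] [-1.000e-04  9.982e-01  5.940e-02  7.000e-04] [-0.7   0.19 -5.1 ]
```

View pics/c.png

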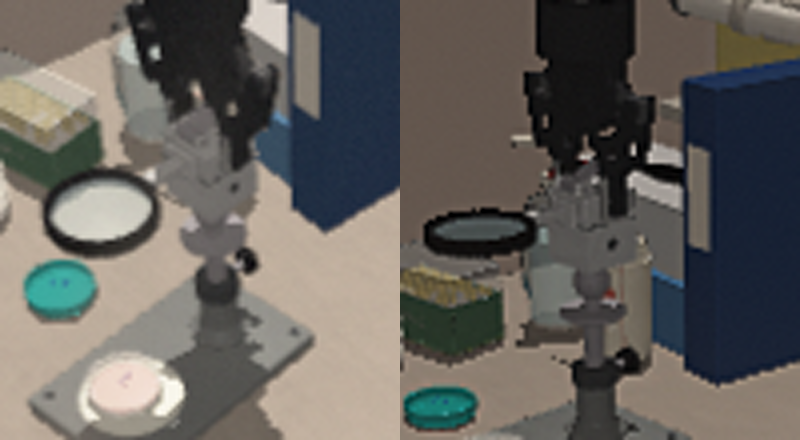

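Both views show the block centred over the ball, with the lens out on the stage side.

```bash
python3 -m pendant '[[0,0,0,0.002,0,0,0],[0,0,0,0.002,0,0,0],[0,0,0,0.002,0,0,0],[0,0,0,0.002,0,0,0],[0,0,0,0.002,0,0,0],[0,0,0,0.002,0,0,0],[0,0,0,0.002,0,0,0],[0,0,0,0.002,0,0,0],[0,0,0,0.002,0,0,0],[0,0,0,0,0,0,0]]'
python3 -m pendant '[[0,0,0,0.001,0,0,0],[0,0,0,0.001,0,0,0],[0,0,0,0.001,0,0,0],[0,0,0,0.001,0,0,0],[0,0,0,0.001,0,0,0],[0,0,0,0.001,0,0,0],[0,0,0,0.001,0,0,0],[0,0,0,0.001,0,0,0],[0,0,0,0.001,0,0,0],[0,0,0,0,0,0,0]]'
```

```text
time_s: 11.15
ee_pos: [0.5772, 0.1442, 0.1788]
tool_rot: [0.0, 0.998, 0.059, -0.0]
ft_force: [0.0, 0.1, -4.6]
gripper_width: 0.0488
finger_force: 63.5
time_s: 11.98
ee_pos: [0.578, 0.1455, 0.1703]
tool_rot: [-0.001, 0.998, 0.06, 0.001]
ft_force: [0.5, 5.3, -2.2]
gripper_width: 0.0488
finger_force: 63.9
```

```bash
python3 -m pendant '[[0,0,-0.001,0,0,0,0],[0,0,-0.001,0,0,0,0],[0,0,0,0.001,0,0,0],[0,0,0,0.001,0,0,0],[0,0,0,0.001,0,0,0],[0,0,0,0.001,0,0,0],[0,0,0,0.001,0,0,0],[0,0,0,0.001,0,0,0],[0,0,0,0,0,0,0],[0,0,0,0,0,0,0]]'
```

```text
time_s: 12.82
ee_pos: [0.5771, 0.1456, 0.1637]
tool_rot: [0.001, 0.998, 0.059, -0.0]
ft_force: [0.4, 2.1, -1.3]
gripper_width: 0.0488
finger_force: 64.0
```

```bash
python3 -m pendant '[[0,0,-0.0005,0.001,0,0,0],[0,0,0,0.001,0,0,0],[0,0,0,0.001,0,0,0],[0,0,0,0.001,0,0,0],[0,0,0,0.001,0,0,0],[0,0,0,0.0005,0,0,0],[0,0,0,0,0,0,0],[0,0,0,0,0,0,0],[0,0,0,0,0,0,0],[0,0,0,0,0,0,0]]'
```

```text
time_s: 13.65
ee_pos: [0.5773, 0.1463, 0.1585]
tool_rot: [0.0, 0.998, 0.059, 0.0]
ft_force: [1.0, 0.7, -0.7]
gripper_width: 0.0488
finger_force: 64.1
```

```bash
python3 -m pendant '[[0,0,0,0.0005,0,0,0],[0,0,0,0.0005,0,0,0],[0,0,0,0.0005,0,0,0],[0,0,0,0.0005,0,0,0],[0,0,0,0,0,0,0],[0,0,0,0,0,0,0],[0,0,0,0,0,0,0],[0,0,0,0,0,0,0],[0,0,0,0,0,0,0],[0,0,0,0,0,0,0]]'
```

```text
time_s: 14.48
ee_pos: [0.5773, 0.1466, 0.1567]
tool_rot: [0.0, 0.998, 0.059, 0.0]
ft_force: [1.1, -1.6, -0.5]
gripper_width: 0.0489
finger_force: 64.1
```

```bash
python3 -m pendant '[[0,0,0,0.0005,0,0,0],[0,0,0,0.0005,0,0,0],[0,0,0,0.0005,0,0,0],[0,0,0,0,0,0,0],[0,0,0,0,0,0,0],[0,0,0,0,0,0,0],[0,0,0,0,0,0,0],[0,0,0,0,0,0,0],[0,0,0,0,0,0,0],[0,0,0,0,0,0,0]]'
```

```text
time_s: 15.32
ee_pos: [0.5774, 0.1466, 0.1556]
tool_rot: [0.0, 0.998, 0.059, 0.0]
ft_force: [-0.8, -1.2, 4.5]
gripper_width: 0.0488
finger_force: 64.5
```

```bash
python3 -m pendant '[[0,0,0,0.0005,0,0,0],[0,0,0,0.0005,0,0,0],[0,0,0,0,0,0,0],[0,0,0,0,0,0,0],[0,0,0,0,0,0,0],[0,0,0,0,0,0,0],[0,0,0,0,0,0,0],[0,0,0,0,0,0,0],[0,0,0,0,0,0,0],[0,0,0,0,0,0,0]]'
```

```text
time_s: 16.15
ee_pos: [0.5774, 0.1466, 0.1555]
tool_rot: [-0.0, 0.998, 0.059, 0.0]
ft_force: [-1.3, -0.4, 8.4]
gripper_width: 0.0491
finger_force: 65.2
```

```bash
python3 -m pendant '[[0,0,0,-0.0005,0,0,0],[1,0,0,0,0,0,0],[1,0,0,0,0,0,0],[1,0,0,0,0,0,0],[1,0,0,0,0,0,0],[1,0,0,0,0,0,0],[1,0,0,-0.005,0,0,0],[1,0,0,-0.015,0,0,0],[1,0,0,-0.02,0,0,0],[1,0,0,-0.02,0,0,0]]'
python3 -m pendant '[[1,0,0,-0.02,0,0,0],[1,0,0,-0.01,0,0,0],[0,0,0,0,0,0,0],[0,0,0,0,0,0,0],[0,0,0,0,0,0,0],[0,0,0,0,0,0,0],[0,0,0,0,0,0,0],[0,0,0,0,0,0,0],[0,0,0,0,0,0,0],[0,0,0,0,0,0,0]]'
python3 look.py w3
```

```text
time_s: 16.98
ee_pos: [0.5768, 0.1467, 0.2154]
tool_rot: [0.0, 0.998, 0.059, -0.001]
ft_force: [0.9, 0.8, 0.6]
gripper_width: 0.0856
finger_force: 0.0
time_s: 17.82
ee_pos: [0.5771, 0.1466, 0.2445]
tool_rot: [0.0, 0.998, 0.059, -0.0]
ft_force: [0.8, -0.2, 0.2]
gripper_width: -0.0001
finger_force: 0.0
[[ 9.930e-01  1.185e-01 -4.000e-04  5.771e-01]
 [ 1.185e-01 -9.930e-01 -2.000e-04  1.466e-01]
 [-5.000e-04  2.000e-04 -1.000e+00  2.445e-01]
 [ 0.000e+00  0.000e+00  0.000e+00  1.000e+00]] [ 0.81 -0.16  0.18]
```

View pics/w3.png

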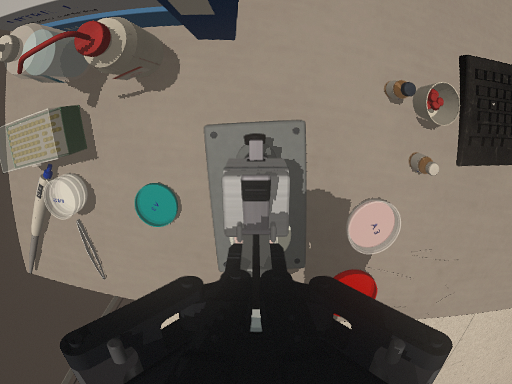

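The head stands straight on the post with the lever still raised (pad at px 256,188), and the shut fingers are behind it. Next I move over the pad and press.

```bash
python3 -m pendant '[[0,0.008,0,0,0,0,0],[0,0.01,0,0,0,0,0],[0,0.006,0,0,0,0,0],[0,0,0,0.005,0,0,0],[0,0,0,0.008,0,0,0],[0,0,0,0.006,0,0,0],[0,0,0,0.003,0,0,0],[0,0,0,0,0,0,0],[0,0,0,0,0,0,0],[0,0,0,0,0,0,0]]'
python3 -m pendant '[[0,0,0,0.0015,0,0,0],[0,0,0,0.0015,0,0,0],[0,0,0,0.0015,0,0,0],[0,0,0,0.0015,0,0,0],[0,0,0,0.0015,0,0,0],[0,0,0,0.0015,0,0,0],[0,0,0,0.0015,0,0,0],[0,0,0,0.0015,0,0,0],[0,0,0,0,0,0,0],[0,0,0,0,0,0,0]]'
```

```text
time_s: 18.7
ee_pos: [0.6011, 0.1496, 0.223]
tool_rot: [-0.0, 0.998, 0.059, 0.0]
ft_force: [-1.0, -0.2, 0.2]
gripper_width: 0.0001
finger_force: 0.0
time_s: 19.53
ee_pos: [0.6009, 0.1495, 0.2106]
tool_rot: [0.0, 0.998, 0.059, -0.0]
ft_force: [0.7, 0.1, 0.6]
gripper_width: -0.0002
finger_force: 0.0
```

```bash
python3 -m pendant '[[0,0,0,0.001,0,0,0],[0,0,0,0.001,0,0,0],[0,0,0,0.001,0,0,0],[0,0,0,0.001,0,0,0],[0,0,0,0.001,0,0,0],[0,0,0,0.001,0,0,0],[0,0,0,0.001,0,0,0],[0,0,0,0.001,0,0,0],[0,0,0,0,0,0,0],[0,0,0,0,0,0,0]]'
```

```text
time_s: 20.37
ee_pos: [0.6012, 0.1495, 0.2028]
tool_rot: [0.0, 0.998, 0.059, 0.0]
ft_force: [0.1, 0.3, 1.7]
gripper_width: -0.0
finger_force: 0.8
```

```bash
python3 -m pendant '[[0,0,0,0.001,0,0,0],[0,0,0,0.001,0,0,0],[0,0,0,0.001,0,0,0],[0,0,0,0.001,0,0,0],[0,0,0,0.001,0,0,0],[0,0,0,0.001,0,0,0],[0,0,0,0,0,0,0],[0,0,0,0,0,0,0],[0,0,0,0,0,0,0],[0,0,0,0,0,0,0]]'
```

```text
time_s: 21.2
ee_pos: [0.6005, 0.1495, 0.1963]
tool_rot: [-0.0, 0.998, 0.059, -0.001]
ft_force: [-0.3, 0.7, -0.1]
gripper_width: 0.0002
finger_force: 0.0
```

```bash
python3 -m pendant '[[0,0,0,0.001,0,0,0],[0,0,0,0.001,0,0,0],[0,0,0,0.001,0,0,0],[0,0,0,0.001,0,0,0],[0,0,0,0.001,0,0,0],[0,0,0,0.001,0,0,0],[0,0,0,0,0,0,0],[0,0,0,0,0,0,0],[0,0,0,0,0,0,0],[0,0,0,0,0,0,0]]'
```

```text
time_s: 22.03
ee_pos: [0.6011, 0.1495, 0.1908]
tool_rot: [0.0, 0.998, 0.059, 0.0]
ft_force: [-0.7, 0.7, 0.4]
gripper_width: 0.0003
finger_force: 0.0
```

```bash
python3 -m pendant '[[0,0,0,0.001,0,0,0],[0,0,0,0.001,0,0,0],[0,0,0,0.001,0,0,0],[0,0,0,0.001,0,0,0],[0,0,0,0.0005,0,0,0],[0,0,0,0,0,0,0],[0,0,0,0,0,0,0],[0,0,0,0,0,0,0],[0,0,0,0,0,0,0],[0,0,0,0,0,0,0]]'
```

```text
time_s: 22.87
ee_pos: [0.6019, 0.1493, 0.1878]
tool_rot: [-0.0, 0.998, 0.059, 0.001]
ft_force: [-0.5, 0.0, 5.3]
gripper_width: -0.0003
finger_force: 2.8
```

```bash
python3 -m pendant '[[0,0,0,0.0005,0,0,0],[0,0,0,0.0005,0,0,0],[0,0,0,0,0,0,0],[0,0,0,0,0,0,0],[0,0,0,0,0,0,0],[0,0,0,0,0,0,0],[0,0,0,0,0,0,0],[0,0,0,0,0,0,0],[0,0,0,0,0,0,0],[0,0,0,0,0,0,0]]'
python3 -m pendant '[[0,0,0,-0.003,0,0,0],[0,0,0,-0.01,0,0,0],[0,0,0,-0.02,0,0,0],[0,0,0,-0.03,0,0,0],[0,-0.02,0,-0.02,0,0,0],[0,-0.03,0,0,0,0,0],[0,-0.03,0,0,0,0,0],[0,-0.02,0,0,0,0,0],[0,0,0,0,0,0,0],[0,0,0,0,0,0,0]]'
python3 look.py w4
python3 - <<'E'
from plant import *
import numpy as np,cv2
r=read_camera("scene");q=read_camera("side")
f=lambda i,b,t:cv2.resize(i[t:t+110,b:b+90],None,fx=3,fy=3,interpolation=cv2.INTER_CUBIC)
w=cv2.imread("pics/w4.png")[80:245,160:340];w=cv2.resize(w,(250,330))
cv2.imwrite("pics/d.png",np.hstack([cv2.cvtColor(np.hstack([f(r["img"],180,90),f(q["img"],190,100)]),cv2.COLOR_RGB2BGR),w]))
from h import *
d=np.load("w4.npz");P=wcloud(d,d["T"]);Z=P[...,2]
n=np.hypot(P[...,0]-.5773,P[...,1]-.1465);m=(n<.07)&(Z>.17)&(Z<.24)&(d["depth"]>0)
print(m.sum(),np.percentile(Z[m],[5,50,95,100]))
E
```

```text
time_s: 23.7
ee_pos: [0.602, 0.1493, 0.1876]
tool_rot: [-0.0, 0.998, 0.059, 0.002]
ft_force: [-1.6, 0.6, 9.4]
gripper_width: 0.0002
finger_force: 4.4
time_s: 24.53
ee_pos: [0.501, 0.1382, 0.2687]
tool_rot: [-0.001, 0.998, 0.06, -0.0]
ft_force: [0.0, 0.6, 0.6]
gripper_width: -0.0001
finger_force: 0.0
[[ 9.928e-01  1.195e-01 -3.000e-04  5.010e-01]
 [ 1.195e-01 -9.928e-01  2.200e-03  1.382e-01]
 [-1.000e-04 -2.300e-03 -1.000e+00  2.687e-01]
 [ 0.000e+00  0.000e+00  0.000e+00  1.000e+00]] [0.02 0.56 0.62]
5524 [0.17131678 0.18176717 0.19064716 0.19328687]
```

View pics/d.png

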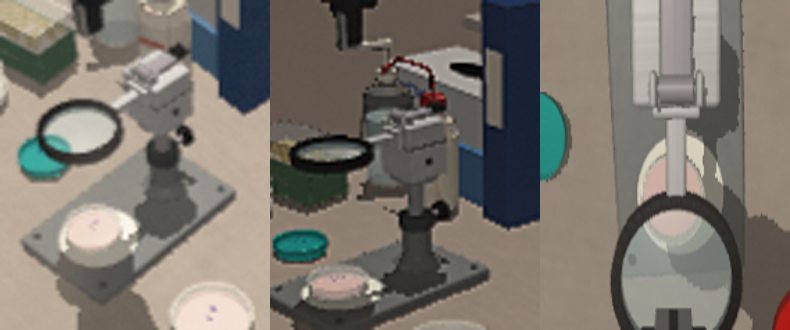

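Run:
```python
from h import *
np.set_printoptions(precision=4,suppress=True)
d=np.load("w4.npz");P=wcloud(d,d["T"]);Z=P[...,2];ok=d["depth"]>0
a=np.array([.9928,.1195]);q=P[...,:2]-[.577,.1465];u=q@a;v=q@[-a[1],a[0]]
m=ok&(abs(u)<.024)&(abs(v)<.024)&(abs(v)>.012)&(abs(Z-.181)<.006)
c=np.linalg.lstsq(np.c_[u[m],v[m],np.ones(m.sum())],Z[m],rcond=None)[0];print("top",m.sum(),c)
for x in np.arange(-.02,.045,.01):
    k=ok&(abs(u-x)<.005)&(abs(v)<.006)&(Z>.16)&(Z<.23)
    if k.any():print("lever u",round(x,3),np.median(Z[k]))
I=d["img"].astype(int);L=P[ok&(I.max(-1)<60)&(abs(Z-.168)<.012)&(abs(u+.105)<.06)&(abs(v)<.06)];print("rim",len(L),circ(L))
```

```text
top 1753 [-0.0006 -0.004   0.1813]
lever u -0.02 0.1907567630135274
lever u -0.01 0.18821188827577312
lever u 0.0 0.18782897864275871
lever u 0.01 0.18783062295025232
lever u 0.02 0.18821798085236663
lever u 0.03 0.18881898084227422
lever u 0.04 0.18822464776280706
rim 1507 (np.float64(0.47425633402025363), np.float64(0.13307684908910394), np.float64(0.03880932939508401))
```

The block top is level, the lever lies flat, so it is locked, and the lens centre at (0.474, 0.133) is over the dish.

```bash
python3 -c "
from plant import *
print(hand_in())"
```

```text
the job is handed in; nothing more can be done
None
```

The magnifier head sits home on the post with the lever locked down flat and the lens over the petri dish, and the job was handed in at about 25 s; the result came back without a verdict.

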